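# Change over the circuit board in the sprung-jaw holder

### The arm

A 7-joint arm with a two-finger parallel gripper is mounted at the origin on a cart in front of the work surface, level with it; the furniture and walls round the work are solid. World frame = base frame: x ahead of the robot, y to its left, z up, the work surface at z = 0. Lengths are in m, angles in rad, forces in N, time in s.
With the tool pointing down it reaches from about 0.4 to 0.875 m from the base axis. Payload 19.3 kg.
Tool frame: the origin (TCP) lies midway between the tips of the shut fingers; the grasp point (between the pads) lies 19 mm behind it; z points along the fingers, y is the line along which they close (so a half turn about z gives the same grasp; the last joint's range is limited). The gripper opens to 85 mm and grips with 20 to 120 N. Pads are 22 mm wide; open, the fingers measure 114 mm over their backs; the gripper's body (76 mm by 85 mm) begins 54 mm behind the grasp point. The pads swing forward as they close: fully open they stand 13 mm farther back than shut.
Start: joints at [1.048, 0.521, -0.036, 1.599, 0.021, 1.021, -0.113], TCP at [0.273, -0.562, 0.231] pointing down, gripper open.
Joint ranges: [-2.91, 2.91], [-0.3, 2.13], [-1.5, 1.42], [0.17, 2.43], [-1.26, 4.41], [0.16, 1.93], [-2.52, 2.52]. Speed limits (rad/s): [1.89, 1.89, 2.39, 2.39, 3.01, 3.01, 3.01].

### API

Orientations are given as [roll, pitch, yaw] about the fixed x, y, z axes, in that order (R = Rz(yaw) Ry(pitch) Rx(roll)).
In Python, from workcell import arm gives the robot as it stands. The module is installed in compiled form; this text tells all that it offers.
- The arm moves only by the tool drive_tool, never from a script. Its argument "rows" is a list of rows, each a list of 4 numbers: the shift along the tool's x, y, z in mm, then the turn about the tool's z in rad. In form: [[x, y, z, turn], ...]. A call has 1 to 20 rows; each row shifts and turns the commanded pose from where the row before left it, along the tool's axes as they then stand; what a row does not reach is not made up. A row lasts 1/8 s, in which the tool goes at most 62.5 mm and 10.7 degrees, less where a joint would pass 70% of its speed; a pose out of reach is approached as far as the arm can. A call with a gripper value outside its range is refused whole. "grip" is the finger opening in mm, from 0 to 85.4, set as the call begins (left out, the last holds). The fingers move at their own pace and stop on an object; "newtons" is the grip in N (left out, the last holds). Time passes only in rows, so rows that do not move let the fingers close. It gives the time, the measured TCP pose, the force, the opening and the grip force at its end, in the units of the state.
- arm.sense(): the state, without advancing time (a new reading comes with each control period).
- arm.grab_frame(name): name is "scene" or "top"; returns a dict with "img" (480x640x3 uint8, blue, green, red), "camera_matrix" (3x3 intrinsics, pixels), "dist" ([k1, k2, p1, p2, k3] as OpenCV has them; the pictures are not rectified), "R" (3x3) and "t" (3): a world point X has camera coordinates R X + t. Camera axes: x right, y down, z forward; pixel columns grow to the right and rows downward; lengths in m; the calibration is good to about 2 mm. A picture is of the moment at which its call begins. There is no depth.
- arm.close_job(): hands the job in; it is judged then, once.
Trained networks look in a picture, given as the dict that the camera call returned (one of the last four; its "shot" number tells which), for a name from the list of things; names that differ only in an ending like _2 or _b are one class to them, and where a whole thing is asked for, a point or a joint stands for the part that bears it (a point fixed in the world has none). Each returns a list of dicts, best first, with "score" (0 to 1); they miss things now and then, are a little off and sometimes report something else, mostly with a low value. They report only what shows in the picture. A call takes as long as a camera call. They do not tell look-alikes from the thing itself.
- arm.look_for(query, picture): "box" ([left, top, right, bottom] as shares, 0 to 1, of the picture: columns of its width, rows of its height, round what is visible of it).
- arm.cut_out(query, picture): "mask" (480x640 bool, what is visible of it) and "box" ([left, top, right, bottom] as shares, 0 to 1, of the picture: columns of its width, rows of its height, round what is visible of it).
The state is a dict: "t": time; "q": joint angles; "joint_vel": joint speeds; "effort": joint torques, N m; "eef_pos": TCP position; "orientation": TCP orientation; "wrist_force": force on the tool from outside, world axes, zero at the start; "torque": the same for the moment, N m; "opening": finger opening in m; "grasp_force": force on a finger pad.
Only numpy, scipy, OpenCV 4.12 (cv2) and the standard library are available. Lean on these libraries where they do the work, as an engineer would, in place of code of your own. Each camera call takes 0.05 s, during which the arm holds its last target. There are 200 camera calls.

### The job

The circuit board in the sprung-jaw holder is finished: pull the holder's knob straight out to its stop so that the catch holds the jaw open, and move the finished board to the free half of the black tray, lying flat. Then take the next board out of the tray, lay it flat and centred on the holder's rests between the open jaws, let go of it, and press the catch's thumb pad so that the jaw springs back and clamps it. Leave the other things on the bench where they lie.

Things in the scene. Friction and masses are not known exactly. Their poses are not given: they have to be found in the camera images.
- holder: Sprung-jaw board holder fixed to the bench: dark base plate, x -44 to 44, y -72 to 122 mm, 8 high; grey blocks, black jaw faces. Origin on the bench under a clamped board's middle, z up, y = clamping direction towards sprung jaw, catch and knob. Fixed jaw face at y -41; both faces 72 wide (x), 43 to 56 above the bench. Mid-way (y -16 to 24) it is open beside and below a board down to rods 26 high.
- jaw (a joint): Travel (m) of the sprung jaw along the holder's +y; its face is at y = 38 mm + this. About 0.003 with a board clamped, 0.022 at the stop. A spring pushes it back with 6.5 N at 0.003, 9.5 N at 0.022. From 0.007 on it also lifts the catch (about 10 to 12 N in all), which drops in at 0.0205; let go there, it rests on the catch at about 0.0205, faces 99 mm apart. Let go earlier, it springs back.
- pull_knob (a point): Middle of the black pull knob, 26 mm above the bench, at holder y 137 mm + jaw value: a disc of 26 mm diameter, 11 mm long, axis along the holder's y, with a 14 mm thick neck on the holder's side. Moves with the jaw. Free on both sides: pinch it across its diameter (holder's x) from above and pull along the holder's +y. The end block (36 mm high) ends 21 mm + jaw value inward of this point.
- latch_pad (a point): Middle of the top of the catch's black thumb pad, 18 x 15 mm (x, y), 54 mm above the bench, at holder y 120 mm, over the end block. The catch is a rocker pivoted 18 mm inward of it, its nose at holder y 73 mm, top 54 mm high. Pressing the pad 3 to 5 mm down with 4 to 7 N frees the jaw; it meets a hard stop at 6 mm and springs up again.
- latch (a joint): Angle (rad) of the catch: 0 at rest (engaged when the jaw is out), grows as the pad is pressed; the jaw is let go at 0.1 to 0.2; stop at 0.32.
- bed (a point): On the holder's middle line, 42 mm above the bench, level with its two black rests (60 mm wide in x, at holder y -41 to -16 and 24 to 52 mm). The middle of a clamped board lies over this point, its feet on the rests. Between the open jaws a board can lie 0 to 17 mm farther along the holder's y, best about 8; the jaw then pushes it against the fixed jaw.
- board_done_mid (a point): Middle of the finished board, at first clamped in the holder: green plate 56 (own x) x 82 (own y) x 2 mm with a white relay, terminal block and capacitor up to 21 mm above it. This point is half-way through the plate, 4.6 mm above the ends of its 4 feet (6 mm thick, at x +-23, y +-36). 45 g. Pick it across the 56 mm by the long edges, mid-way along them.
- board_next_mid (a point): Middle of the next board's plate: an identical board, at the start lying in the tray, in its half with positive tray y. Behind the tray stands a tall stack of boards, 0.36 m high, its front 0.64 m ahead of the robot's base, from y -0.25 to 0: pass in front of it when crossing between tray and holder.
- tray: Low black tray, does not shift, 144 x 212 x 18 mm (x, y, z), walls 4 mm. Two board places end to end, at y = +52 and -52 mm. Origin on the bench under its middle. Boards' feet stand on cross ribs, tops 14 mm above the bench, 20 to 48 mm either side of each place's middle (along y), so beside a board's middle there is room for fingertips down to the floor, 4 mm above the bench.
- screwdriver_small: Small screwdriver, 154 mm long, lying on the bench; leave it alone.
- side_cutters: Side cutters, 136 mm long, lying on the bench; leave them alone.
- insulating_tape: Roll of black tape, 62 mm wide, 19 mm high; leave it alone.
- terminal_block_3: Loose terminal block, 13 x 18 x 24 mm, standing on the bench; leave it alone.
- bnc_tee: Metal T adapter, 28 x 35 x 14 mm, lying on the bench; leave it alone.
Mind the look-alikes: they are no part of the job. What is shaped like the part that bears board_done_mid but orange is not meant.

How it is judged:
On the way, in this order (a step that is already met when the one before it is completed fails the run):
1. the jaw is pulled out to the stop and the catch holds it open by itself, the fingers off the holder (value of joint jaw above 0.0185 m and contact force between the fingers and holder below 0.1 N), for 0.2 s.
2. the finished board lies flat in the tray, let go, while the jaw is still held open (value of joint jaw above 0.0185 m and contact force between the fingers and board_done below 0.1 N and x of board_done_mid in the frame of tray between -0.03 and 0.03 m and y of board_done_mid in the frame of tray between -0.064 and 0.064 m and z of board_done_mid in the frame of tray between 0.016 and 0.0215 m and angle between board_done_mid's own z axis and vertical below 0.06 rad), for 0.2 s.
3. the next board lies flat on the rests between the open jaws, let go (value of joint jaw above 0.0185 m and contact force between the fingers and board_next below 0.1 N and x of board_next_mid in the frame of holder between -0.009 and 0.009 m and z of board_next_mid in the frame of holder between 0.044 and 0.049 m and angle between board_next_mid's own z axis and vertical below 0.06 rad and y of board_next_mid in the frame of holder between -0.003 and 0.019 m), for 0.2 s.
At the end, for the whole second after the job is handed in: the next board is clamped flat on the rests (within 3 mm along and 9 mm across the holder, square and level to 0.06 rad, jaw value 1.5 to 4.8 mm), the catch is up again, and the finished board lies flat on the tray's ribs; both boards at rest (value of joint jaw between 0.0015 and 0.0048 m and value of joint latch below 0.08 rad and x of board_next_mid in the frame of holder between -0.009 and 0.009 m and z of board_next_mid in the frame of holder between 0.044 and 0.049 m and angle between each of board_next_mid, board_done_mid's own z axis and vertical below 0.06 rad and y of board_next_mid in the frame of holder between -0.003 and 0.003 m and angle between the y axis of board_next_mid and the y axis of holder, either way round below 0.06 rad and linear speed of each of board_next, board_done below 0.02 m/s and x of board_done_mid in the frame of tray between -0.03 and 0.03 m and y of board_done_mid in the frame of tray between -0.064 and 0.064 m and z of board_done_mid in the frame of tray between 0.016 and 0.0215 m); the robot touches nothing.
It fails at once if a board is tipped by more than 0.7 rad (angle between any of board_done_mid, board_next_mid's own z axis and vertical above 0.7 rad).
It fails at once if one of the other things on the bench is moved by more than 30 mm (distance of any of screwdriver_small, side_cutters, insulating_tape, terminal_block_3, bnc_tee from where it was at the start of the episode above 0.03 m).
It also fails if it takes over 66 s, if anything falls off the work surface, if the arm or the gripper's body presses on something with over 40 N, if the wrist force passes 120 N, or if a joint passes its speed limit or range.

## Working session

There is one attempt and no reset: what is moved stays moved. The work goes in short steps, Python scripts to look and compute and a tool call to move; the robot and the scene stay as the last step left them, time stands still between calls to the robot, and variables do not carry over. Pictures are saved under pics/ and viewed, at most 10 in all, crops included, and the job is handed in when it is done.

Besides the shell and the picture viewer there is one more tool, called as name(argument=value, ...), one argument or row to a line, values as JSON. drive_tool: Moves the arm, as the interface text tells. Its arguments: {"type":"object","properties":{"rows":{"type":"array"},"grip":{"type":"number"},"newtons":{"type":"number"}},"required":["rows"]}

```bash
mkdir -p pics
cat > h.py <<'E'
import numpy as np, cv2, pickle
from workcell import arm
def grab(n):
    return arm.grab_frame(n)
def ray(f,uv):
    p=cv2.undistortPoints(np.array([[uv]],float),np.array(f["camera_matrix"],float),np.array(f["dist"],float))[0,0]
    R=np.array(f["R"]);t=np.array(f["t"]).ravel()
    return -R.T@t, R.T@np.array([p[0],p[1],1.])
def atz(f,uv,z):
    o,d=ray(f,uv); return o+d*(z-o[2])/d[2]
def proj(f,X):
    R=np.array(f["R"],float)
    return cv2.projectPoints(np.array(X,float).reshape(-1,3),cv2.Rodrigues(R)[0],np.array(f["t"],float),np.array(f["camera_matrix"],float),np.array(f["dist"],float))[0].reshape(-1,2)
E
python3 - <<'E'
from h import *
s=arm.sense(); print(s)
for n in("scene","top"):
    f=grab(n); cv2.imwrite(f"pics/{n}0.png",f["img"]); pickle.dump(f,open(f"{n}0.pkl","wb"))
    o,_=ray(f,(320,240)); print(n,o,np.array(f["R"]).round(3).tolist())
    for q in["holder","tray","pull_knob","latch_pad","board_done_mid","board_next_mid","jaw","screwdriver_small","side_cutters","insulating_tape","terminal_block_3","bnc_tee"]:
        r=arm.look_for(q,f)
        print(q,[(round(d["score"],2),(np.array(d["box"])*[640,480,640,480]).round().astype(int).tolist()) for d in r[:3]])
E
```

```text
{'t': 0.0, 'q': array([ 1.04780397,  0.52204422, -0.036338  ,  1.60001128,  0.02121577,
        1.02112342, -0.11278822]), 'joint_vel': array([ 9.57736742e-05, -6.21064856e-04, -2.51897889e-03, -1.57977106e-03,
       -9.13524019e-04,  7.30881177e-04,  1.72673625e-03]), 'effort': array([-2.13921489e-04, -9.27121639e+01,  1.97964169e+00, -3.69933379e+01,
        1.78242638e-02,  8.01956572e-03, -5.14354213e-05]), 'eef_pos': array([ 0.27323655, -0.56171712,  0.23070563]), 'orientation': array([-3.14039570e+00,  9.51636665e-05,  4.52811721e-01]), 'wrist_force': array([-0.21316553, -0.99493196,  0.48649536]), 'torque': array([ 0.04993084, -0.0178658 , -0.00590852]), 'grasp_force': 0.0, 'opening': 0.08540653523801643}
scene [-0.38809981  0.9526499   0.72909526] [[-0.636, -0.772, 0.008], [-0.383, 0.307, -0.871], [0.67, -0.557, -0.491]]
holder [(0.8, [296, 227, 385, 293])]
tray [(0.71, [397, 203, 495, 250])]
pull_knob []
latch_pad [(0.56, [305, 254, 329, 265])]
board_done_mid [(0.82, [255, 301, 295, 320]), (0.58, [332, 236, 372, 260])]
board_next_mid [(0.94, [415, 214, 456, 236])]
jaw [(0.7
[... 236 characters left out ...]
259])]
bnc_tee []
top [0.43114198 0.19732948 1.81090114] [[0.018, -1.0, 0.007], [-0.998, -0.018, -0.059], [0.059, -0.006, -0.998]]
holder [(0.85, [287, 238, 359, 270])]
tray [(0.73, [399, 236, 472, 291])]
pull_knob [(0.67, [285, 243, 322, 270]), (0.52, [287, 240, 360, 269]), (0.5, [231, 190, 244, 214])]
latch_pad [(0.63, [288, 255, 308, 260])]
board_done_mid [(0.62, [239, 252, 270, 285]), (0.57, [320, 244, 349, 267])]
board_next_mid [(0.57, [407, 249, 437, 272])]
jaw [(0.7, [286, 242, 319, 266])]
screwdriver_small [(0.41, [233, 191, 244, 214])]
side_cutters [(0.67, [174, 247, 196, 285])]
insulating_tape [(0.77, [298, 178, 318, 200])]
terminal_block_3 []
bnc_tee [(0.58, [387, 234, 397, 247])]
```

View pics/scene0.png

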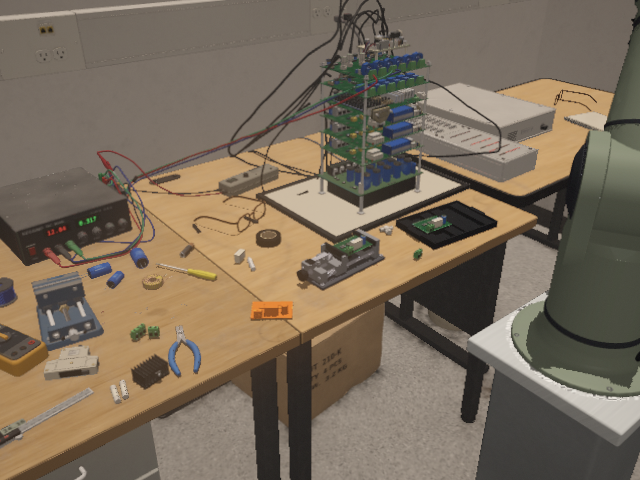

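View pics/top0.png

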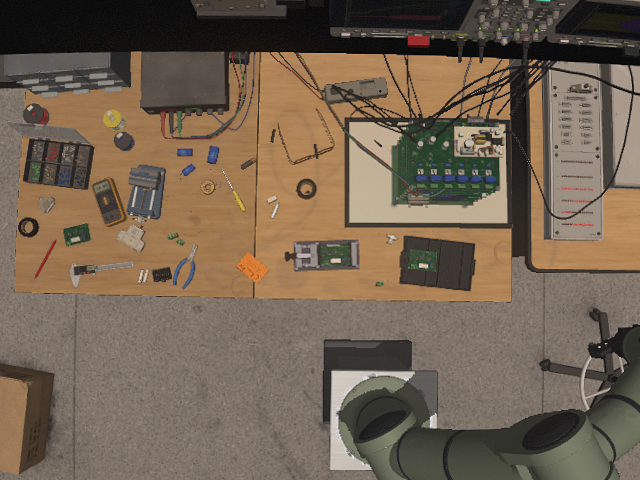

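Candidates for the finished board: a green board in the holder (scene 352,248; top 335,255), an orange look-alike (scene 272,311; top 254,266), and a loose green board far left (top 77,235). I choose the one in the holder. The next board is the one in the tray (scene 435,224; top 422,260). Next I fit poses from the masks and check them with an overlay.

```bash
cat >> h.py <<'E'
from scipy.optimize import minimize
def box(x0,x1,y0,y1,z0,z1): return np.array([[x,y,z] for x in(x0,x1) for y in(y0,y1) for z in(z0,z1)])/1000
def place(P,p,z=0):
    c,s=np.cos(p[2]),np.sin(p[2]); return np.c_[c*P[:,0]-s*P[:,1]+p[0],s*P[:,0]+c*P[:,1]+p[1],P[:,2]+z]
S=4
def sil(f,parts,p):
    m=np.zeros((480*S,640*S),np.uint8)
    for P in parts:
        h=cv2.convexHull(((proj(f,place(P,p))+.5)*S).astype(np.float32)); cv2.fillConvexPoly(m,np.round(h).astype(np.int32),1)
    return m
def fit(fm,parts,p0):
    ms=[(f,cv2.resize(m.astype(np.uint8),None,fx=S,fy=S,interpolation=cv2.INTER_NEAREST)) for f,m in fm]
    def cost(q):
        p=[q[0],q[1],q[2]*5]
        return sum(1-(a&m).sum()/((a|m).sum()+1) for f,m in ms for a in[sil(f,parts,p)])
    best=None
    for dy in(0,.04,-.04):
        q0=np.array([p0[0],p0[1],(p0[2]+dy)/5])
        r=minimize(cost,q0,method="Nelder-Mead",options=dict(initial_simplex=q0+np.array([[0,0,0],[.012,0,0],[0,.012,0],[0,0,.02]]),xatol=2e-4,fatol=1e-4))
        if best is None or r.fun<best.fun: best=r
    return np.array([best.x[0],best.x[1],best.x[2]*5]),best.fun
HOLD=[box(-44,44,-72,122,0,8),box(-36,36,-60,-41,0,56),box(-36,36,41,56,0,56),box(-28,28,-41,41,44,48),box(-18,18,95,122,0,50),box(-13,13,134,146,13,39)]
TRAY=[box(-72,72,-106,106,0,18)]
BRD=[box(-28,28,-41,41,-1,1)]
E
cat > m1.py <<'E'
from h import *
fs={n:grab(n) for n in("scene","top")}
pick={"holder":0,"tray":0,"board_next_mid":0,"board_done_mid":None}
M={}
for q in("holder","tray","board_next_mid","board_done_mid","latch_pad","pull_knob"):
    for n,f in fs.items():
        for d in arm.cut_out(q,f)[:3]:
            m=d["mask"]; ys,xs=np.nonzero(m); c=(xs.mean(),ys.mean())
            if q=="board_done_mid" and not (310<c[0]<400): continue
            print(q,n,round(d["score"],2),np.round(c,1),m.sum(), np.round(cv2.minAreaRect(np.c_[xs,ys].astype(np.float32))[1:][1],1))
            M.setdefault((q,n),m)
pickle.dump((fs,M),open("m1.pkl","wb"))
def two(q,z):
    if (q,"scene") in M and (q,"top") in M:
        A=[ray(fs[n],np.array(np.nonzero(M[q,n]))[::-1].mean(1)) for n in fs]
        # least-squares intersection
        L=sum(np.eye(3)-np.outer(d,d)/(d@d) for o,d in A); r=sum((np.eye(3)-np.outer(d,d)/(d@d))@o for o,d in A)
        print(q,"triang",np.linalg.solve(L,r).round(4))
    for n in fs:
        if (q,n) in M: print(q,n,"atz",atz(fs[n],np.array(np.nonzero(M[q,n]))[::-1].mean(1),z).round(4))
for q,z in(("holder",.02),("tray",.009),("board_next_mid",.022),("board_done_mid",.05),("latch_pad",.054)): two(q,z)
def run(q,parts,p0):
    for ns in(("top",),("scene",),("scene","top")):
        p,e=fit([(fs[n],M[q,n]) for n in ns if (q,n) in M],parts,p0); print(q,ns,p.round(4),round(e,3))
    return p
c=lambda q,n,z: atz(fs[n],np.array(np.nonzero(M[q,n]))[::-1].mean(1),z)
h=c("holder","top",.02); hp=run("holder",HOLD,[h[0],h[1]-.03,0.])
t=c("tray","top",.009); tp=run("tray",TRAY,[t[0],t[1],-.1])
s=3
def ov(n,x0,y0,x1,y1,s):
    im=cv2.resize(fs[n]["img"][y0:y1,x0:x1],None,fx=s,fy=s,interpolation=cv2.INTER_CUBIC)
    for parts,p,col in((HOLD,hp,(0,255,255)),(TRAY,tp,(255,255,0))):
        for P in parts[:6]:
            h=cv2.convexHull(((proj(fs[n],place(P,p))-[x0,y0]+.5)*s).astype(np.float32)); cv2.polylines(im,[h.astype(np.int32)],True,col,1)
    return im
a=ov("top",278,228,478,298,4);b=ov("scene",290,198,500,272,3.8)
w=max(a.shape[1],b.shape[1]);pad=lambda i:np.pad(i,((0,0),(0,w-i.shape[1]),(0,0)))
cv2.imwrite("pics/ov1.png",np.vstack([pad(a),pad(b)]))
E
python3 m1.py
```

```text
holder scene 0.58 [338.7 263.2] 2383 63.4
holder top 0.66 [321.6 255.3] 1454 88.4
tray scene 0.69 [447.9 224.2] 2492 72.5
tray scene 0.55 [339.2 263.1] 2410 64.4
tray top 0.78 [439.5 263.4] 2981 6.6
tray top 0.38 [312. 255.] 259 90.0
board_next_mid scene 0.71 [432.  223.6] 421 71.6
board_next_mid scene 0.53 [448.2 224.2] 2490 70.0
board_next_mid top 0.6 [422.5 259.8] 534 4.8
board_done_mid scene 0.83 [353.8 244.3] 461 65.2
board_done_mid top 0.93 [335.5 255.4] 518 86.4
board_done_mid top 0.49 [311.5 255.1] 295 90.0
latch_pad scene 0.61 [316.7 258.9] 117 71.6
latch_pad scene 0.58 [268.3 238.3] 394 90.0
pull_knob scene 0.84 [328.2 262.5] 682 80.3
pull_knob scene 0.65 [432.  223.8] 404 71.6
pull_knob scene 0.53 [317.7 258.5] 129 70.0
holder triang [0.4872 0.1927 0.0156]
holder scene atz [0.4797 0.1951 0.02  ]
holder top atz [0.4891 0.195  0.02  ]
tray triang [ 0.4704 -0.159   0.0039]
tray scene atz [ 0.4633 -0.1524  0.009 ]
tray top atz [ 0.4714 -0.157   0.009 ]
board_next_mid triang [ 0.4793 -0.1059  0.0195]
board_next_mid scene atz [ 0.4746 -0.1042  0.022 ]
board_next_mid top atz [ 0.4811 -0.1037  0.022 ]
board_done_mid triang [0.4859 0.1517 0.0502]
board_done_mid scene atz [0.4833 0.1485 0.05  ]
board_done_mid top atz [0.4887 0.1547 0.05  ]
latch_pad scene atz [0.4808 0.2567 0.054 ]
holder ('top',) [0.4919 0.1561 0.054 ] 0.313
holder ('scene',) [0.4922 0.1526 0.0534] 0.227
holder ('scene', 'top') [0.4919 0.1553 0.0536] 0.547
tray ('top',) [ 0.4725 -0.1491 -0.0949] 0.172
tray ('scene',) [ 0.4706 -0.1547 -0.1026] 0.156
tray ('scene', 'top') [ 0.4717 -0.1512 -0.1033] 0.348
```

View pics/ov1.png

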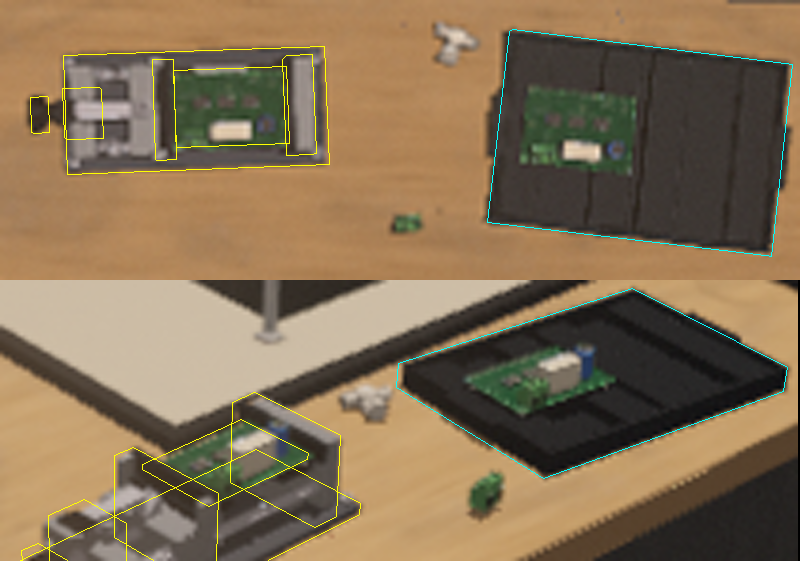

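The overlay shows holder (top crop 65–327) and tray (488–790) outlines fitting within about 1 px. The chosen board is green with a white relay, clamped in the holder. Now I plan the knob approach.

```bash
cat >> h.py <<'E'
HP=np.array([.4919,.1553,.0536]); TP=np.array([.4717,-.1512,-.1033])
def loc(p,x,y): return place(np.array([[x,y,0.]]),p)[0,:2]
def plan(wps,start=None):
    """wps: (x,y,z,yaw,rows). prints rounded rows in tool axes, returns the predicted end"""
    s=arm.sense(); P=np.array(s["eef_pos"]) if start is None else np.array(start[:3]); yaw=s["orientation"][2] if start is None else start[3]
    out=[]
    for x,y,z,w,n in wps:
        T=np.array([x,y,z])
        for k in range(n):
            r=n-k; d=(T-P)/r; dw=(w-yaw)/r; c,si=np.cos(yaw),np.sin(yaw)
            row=[round(c*d[0]+si*d[1],4)*1000,round(si*d[0]-c*d[1],4)*1000,round(-d[2],4)*1000,round(-dw,3)]
            row=[round(v,3) for v in row]; out.append(row)
            a=np.array(row[:3])/1000
            P=P+[c*a[0]+si*a[1],si*a[0]-c*a[1],-a[2]]; yaw-=row[3]
    print(str(out).replace(" ","")); return [*P,yaw]
E
python3 - <<'E'
from h import *
fs,M=pickle.load(open("m1.pkl","rb"))
for q,z,p0 in(("board_next_mid",.0186,[.48,-.104,-.08]),("board_done_mid",.0466,[.4919,.1553,.0536])):
    for ns in (("top",),("scene",),("scene","top")):
        P=[b+[0,0,z] for b in BRD]
        p,e=fit([(fs[n],M[q,n]) for n in ns],P,p0); print(q,ns,p.round(4),round(e,3))
print(loc(TP,0,.052),loc(TP,0,-.052))
k=loc(HP,0,.140);print(k)
yw=HP[2]+np.pi/2
e=plan([(.42,-.35,.2,.9,6),(.46,0,.17,1.4,8),(k[0],k[1],.12,yw,7)]);print(e)
e=plan([(k[0],k[1],.009,yw,5)],e);print(e)
E
```

```text
board_next_mid ('top',) [ 0.4809 -0.1039 -0.0772] 0.073
board_next_mid ('scene',) [ 0.4791 -0.1079 -0.1255] 0.124
board_next_mid ('scene', 'top') [ 0.4806 -0.1055 -0.0837] 0.229
board_done_mid ('top',) [0.4887 0.1554 0.0668] 0.066
board_done_mid ('scene',) [0.4882 0.1424 0.0443] 0.138
board_done_mid ('scene', 'top') [0.4884 0.1528 0.0642] 0.326
[ 0.47706205 -0.0994772 ] [ 0.46633795 -0.2029228 ]
[0.48439959 0.29509894]
[[np.float64(37.4),np.float64(-21.1),np.float64(5.2),np.float64(-0.075)],[np.float64(38.9),np.float64(-18.2),np.float64(5.2),np.float64(-0.074)],[np.float64(40.2),np.float64(-15.3),np.float64(5.2),np.float64(-0.075)],[np.float64(41.2),np.float64(-12.2),np.float64(5.2),np.float64(-0.074)],[np.float64(42.0),np.float64(-9.2),np.float64(5.2),np.float64(-0.075)],[np.float64(42.5),np.float64(-6.0),np.float64(5.3),np.float64(-0.074)],[np.float64(37.4),np.float64(-23.3),np.float64(3.7),np.float64(-0.063)],[np.float64(38.8),np.float64(-20.9),np.float64(3.8),np.float64(-0.062)],[np.float64(40.0),np.float64(-18.5),np.float64(3.7),np.float64(-0.063)],[np.float64(41.0),np.float64(-
[... 723 characters left out ...]
64(7.1),np.float64(-0.032)],[np.float64(42.1),np.float64(4.3),np.float64(7.2),np.float64(-0.033)]]
[np.float64(0.4843593091177917), np.float64(0.2951032485383915), np.float64(0.11999147494772038), np.float64(1.6247247340972641)]
[[np.float64(-0.0),np.float64(0.0),np.float64(22.2),np.float64(0.0)],[np.float64(-0.0),np.float64(0.0),np.float64(22.2),np.float64(0.0)],[np.float64(-0.0),np.float64(0.0),np.float64(22.2),np.float64(0.0)],[np.float64(-0.0),np.float64(0.0),np.float64(22.2),np.float64(0.0)],[np.float64(-0.0),np.float64(0.0),np.float64(22.2),np.float64(0.0)]]
[np.float64(0.4843593091177917), np.float64(0.2951032485383915), np.float64(0.00899147494772038), np.float64(1.6247247340972641)]
```

drive_tool(
  rows=[
    [37,-21,5,-0.075],
    [39,-18,5,-0.075],
    [40,-15,5,-0.075],
    [41,-12,5,-0.075],
    [42,-9,5,-0.075],
    [42.5,-6,5,-0.075],
    [37,-23,4,-0.0625],
    [39,-21,4,-0.0625],
    [40,-18.5,4,-0.0625],
    [41,-16,4,-0.0625],
    [42,-13,4,-0.0625],
    [43,-10.5,4,-0.0625],
    [43,-8,4,-0.0625],
    [44,-5,4,-0.0625],
    [42,-4,7,-0.032],
    [42,-2.5,7,-0.032],
    [42,-1,7,-0.032],
    [42,0,7,-0.032],
    [42,1.7,7,-0.032],
    [42,3,7,-0.032],
  ],
  grip=85,
)

```text
t: 4.5
eef_pos: [0.479, 0.252, 0.1271]
orientation: [3.141, -0.0, 1.596]
wrist_force: [0.3, -0.1, -0.2]
opening: 0.0851
grasp_force: 0.0
```

```bash
sed -i 's/print(str(out)/out=[[float(v) for v in r] for r in out];print(str(out)/' h.py
python3 - <<'E'
from h import *
print(arm.sense()["t"])
e=plan([(.4835,.2951,.12,.057+np.pi/2,2),(.4835,.2951,.06,.057+np.pi/2,3)]);print(e)
E
```

```text
4.5
[[21.5,2.8,3.6,-0.016],[21.5,3.1,3.5,-0.016],[-0.0,0.0,20.0,-0.0],[-0.0,0.0,20.0,-0.0],[-0.0,0.0,20.0,-0.0]]
[np.float64(0.4834956438030371), np.float64(0.2951226045194623), np.float64(0.06004661917409318), np.float64(1.6275991746818632)]
```

drive_tool(
  rows=[
    [21.5,2.8,3.6,-0.016],
    [21.5,3,3.5,-0.016],
    [0,0,20,0],
    [0,0,20,0],
    [0,0,20,0],
    [0,0,0,0],
  ],
)

```text
t: 5.25
eef_pos: [0.4828, 0.2931, 0.059]
orientation: [-3.14, 0.001, 1.627]
wrist_force: [-0.2, 0.2, 0.2]
opening: 0.085
grasp_force: 0.0
```

```bash
cat > look.py <<'E'
from h import *
import sys
name=sys.argv[1]; st=arm.sense(); print(st["t"],st["eef_pos"].round(4),st["orientation"].round(3))
tc,sc=eval(sys.argv[2]),eval(sys.argv[3])
ims=[]
for n,(x0,y0,x1,y1) in(("top",tc),("scene",sc)):
    f=grab(n); pickle.dump(f,open(f"{name}_{n}.pkl","wb")); s=min(390/(x1-x0),590/(y1-y0))
    ims.append(cv2.resize(f["img"][y0:y1,x0:x1],None,fx=s,fy=s,interpolation=cv2.INTER_CUBIC))
h=max(i.shape[0] for i in ims)
cv2.imwrite(f"pics/{name}.png",np.hstack([np.pad(i,((0,h-i.shape[0]),(0,5),(0,0))) for i in ims]))
E
python3 look.py knob "(270,225,360,285)" "(280,220,360,300)"
```

```text
5.25 [0.4828 0.2931 0.059 ] [-3.140e+00  1.000e-03  1.627e+00]
```

View pics/knob.png

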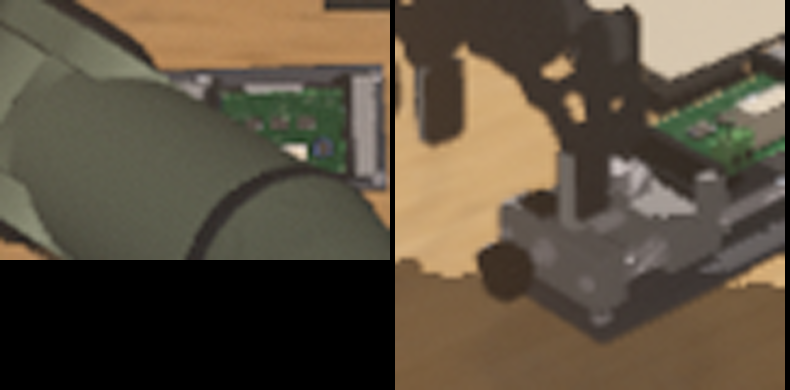

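The knob is at scene px (302.6, 275.4). The fingers (right tip near crop 590,215) straddle its line and are still high. I check this by projection.

Run:
```python
from h import *
f=pickle.load(open("knob_scene.pkl","rb")); s=lambda p:(proj(f,p)-[280,220])*4.875
k=loc(HP,0,.140); print("pred knob",proj(f,[*k,.026]),"knob front at z.026 ray",atz(f,(302.6,275.4),.026))
kf=loc(HP,0,.1455);print(proj(f,[*kf,.026]))
for z in(.059,.072):
  for d in(-.043,-.057,.043,.057): print(z,d,s([.4828+d,.2931-d*-.057,z]).round()+[395,0])
```

```text
pred knob [[301.4714411  275.38033729]] knob front at z.026 ray [0.48283823 0.29328109 0.026     ]
[[299.49423756 276.32164612]]
0.059 -0.043 [[572. 245.]]
0.059 -0.057 [[594. 258.]]
0.059 0.043 [[441. 167.]]
0.059 0.057 [[420. 155.]]
0.072 -0.043 [[572. 219.]]
0.072 -0.057 [[594. 232.]]
0.072 0.043 [[440. 142.]]
0.072 0.057 [[420. 130.]]
```

drive_tool(
  rows=[
    [0,0,17,0],
    [0,0,17,0],
    [0,0,15,0],
    [0,0,0,0],
  ],
)

```text
t: 5.85
eef_pos: [0.4825, 0.2934, 0.0098]
orientation: [-3.14, 0.001, 1.627]
wrist_force: [-0.3, -0.6, -0.3]
opening: 0.0854
grasp_force: 0.0
```

drive_tool(
  rows=[
    [0,0,0,0],
    [0,0,0,0],
    [0,0,0,0],
    [0,0,0,0],
    [0,0,0,0],
    [0,0,0,0],
  ],
  grip=15,
  newtons=80,
)

```text
t: 6.6
eef_pos: [0.4857, 0.2941, 0.0122]
orientation: [3.138, -0.002, 1.626]
wrist_force: [10.1, 0.1, 3.5]
opening: 0.0227
grasp_force: 78.2
```

drive_tool(
  rows=[
    [0,0,0,0],
    [0,3.5,0,0],
    [0,0,3,0],
    [0,0,3,0],
    [0,0,0,0],
  ],
  grip=50,
)

```text
t: 7.22
eef_pos: [0.4864, 0.2939, 0.0048]
orientation: [-3.141, 0.0, 1.627]
wrist_force: [0.5, 0.3, 0.8]
opening: 0.0499
grasp_force: 0.0
```

drive_tool(
  rows=[
    [0,0,0,0],
    [0,0,0,0],
    [0,0,0,0],
    [0,0,0,0],
    [0,0,0,0],
  ],
  grip=15,
)

```text
t: 7.85
eef_pos: [0.4862, 0.294, 0.0054]
orientation: [-3.141, 0.0, 1.627]
wrist_force: [-5.8, -1.8, 7.0]
opening: 0.0231
grasp_force: 77.9
```

drive_tool(
  rows=[
    [3,0,0,0],
    [3,0,0,0],
    [3,0,0,0],
    [3,0,0,0],
    [3,0,0,0],
    [3,0,0,0],
    [2,0,0,0],
    [0,0,0,0],
    [0,0,0,0],
  ],
)

```text
t: 8.98
eef_pos: [0.4852, 0.3123, 0.0053]
orientation: [-3.14, 0.003, 1.626]
wrist_force: [-5.1, -8.7, 10.2]
opening: 0.0233
grasp_force: 78.1
```

drive_tool(
  rows=[
    [1.5,0,0,0],
    [1,0,0,0],
    [1,0,0,0],
    [0,0,0,0],
  ],
)

```text
t: 9.48
eef_pos: [0.4852, 0.3132, 0.0051]
orientation: [-3.139, 0.007, 1.625]
wrist_force: [-5.4, -21.8, 17.4]
opening: 0.0233
grasp_force: 78.6
```

The stop is reached: pull force rose from 9 to 22 N. I ease back and release.

drive_tool(
  rows=[
    [-2,0,0,0],
    [-2,0,0,0],
    [0,0,0,0],
  ],
)

```text
t: 9.85
eef_pos: [0.4853, 0.3118, 0.0053]
orientation: [-3.14, 0.003, 1.626]
wrist_force: [-4.6, -8.5, 10.2]
opening: 0.0231
grasp_force: 78.0
```

drive_tool(
  rows=[
    [0,0,0,0],
    [0,0,0,0],
    [0,0,0,0],
    [0,0,0,0],
    [0,0,-20,0],
    [0,0,-40,0],
    [0,0,-40,0],
    [0,0,-30,0],
  ],
  grip=60,
)

```text
t: 10.85
eef_pos: [0.4859, 0.3137, 0.1383]
orientation: [3.14, -0.001, 1.627]
wrist_force: [0.4, -0.4, 0.9]
opening: 0.0598
grasp_force: 0.0
```

```bash
python3 - <<'E'
from h import *
s=arm.sense();print(s["t"],s["eef_pos"],s["orientation"])
print(plan([(.50,.155,.14,.0536+np.pi/2,5)]))
E
python3 look.py open "(270,225,370,285)" "(285,220,385,300)"
```

```text
10.85 [0.48590779 0.31367994 0.13832652] [ 3.13990576e+00 -1.05815029e-03  1.62695222e+00]
[[-31.8,1.0,-0.3,0.001],[-31.9,1.1,-0.3,0.0],[-31.8,1.1,-0.4,0.001],[-31.9,1.1,-0.3,0.0],[-31.8,1.1,-0.4,0.001]]
[np.float64(0.5000441593430746), np.float64(0.15501681941376452), np.float64(0.1400265242647051), np.float64(1.623952215484021)]
10.85 [0.4859 0.3137 0.1383] [ 3.140e+00 -1.000e-03  1.627e+00]
```

View pics/open.png

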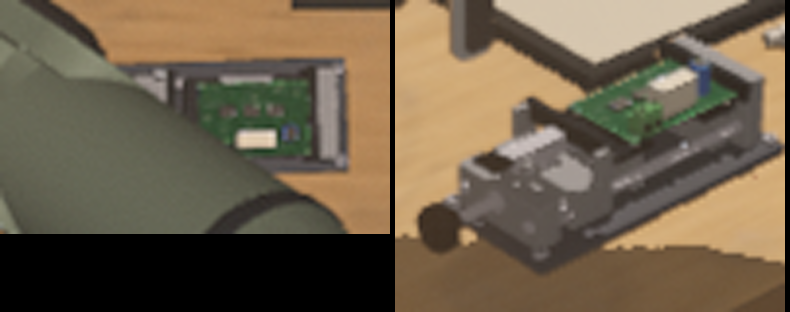

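The jaw is open: there is a gap between the board and the black jaw face at crop (575,115). The board stayed on the rests. Next is the move over the finished board.

Run:
```python
from h import *
f=pickle.load(open("open_top.pkl","rb"))
for q in("board_done_mid",):
    for n in("top","scene"):
        f=grab(n)
        for d in arm.cut_out(q,f)[:3]:
            m=d["mask"];ys,xs=np.nonzero(m)
            print(n,d["score"],(xs.mean(),ys.mean()),m.sum(),atz(f,(xs.mean(),ys.mean()),.0466),(np.array(d["box"])*[640,480,640,480]).round(1))
print(plan([(.4915,.157,.10,1.627,5),(.4915,.157,.03,1.627,5)]))
```

```text
top 0.66 (np.float64(247.5142857142857), np.float64(273.6857142857143)) 105 [0.43095631 0.4094592  0.0466    ] [237.3 262.8 258.9 284.8]
top 0.61 (np.float64(336.06852248394006), np.float64(254.68094218415416)) 467 [0.4909353  0.15312664 0.0466    ] [320.2 242.7 348.9 263. ]
scene 0.83 (np.float64(271.95416666666665), np.float64(310.1152777777778)) 720 [0.39786755 0.43105973 0.0466    ] [252.7 298.4 294.2 320.3]
scene 0.69 (np.float64(351.1516393442623), np.float64(245.3872950819672)) 488 [0.4874955  0.15238403 0.0466    ] [329.2 235.8 375.1 258.4]
scene 0.68 (np.float64(447.69022185702545), np.float64(224.1368118323747)) 2434 [ 0.41954296 -0.09472603  0.0466    ] [397.4 201.  495.4 252.1]
[[-31.3,-0.5,7.0,-0.0],[-31.2,-0.5,7.0,-0.0],[-31.3,-0.6,7.0,-0.0],[-31.2,-0.5,7.0,-0.0],[-31.3,-0.6,7.0,-0.0],[0.0,0.0,14.0,-0.0],[0.0,0.0,14.0,-0.0],[0.0,0.0,14.0,-0.0],[0.0,0.0,14.0,-0.0],[0.0,0.0,14.0,-0.0]]
[np.float64(0.4914713535317353), np.float64(0.1569605629360537), np.float64(0.03002725743734201), np.float64(1.6268025633167509)]
```

drive_tool(
  rows=[
    [-31,-0.5,4,0],
    [-31.5,-0.5,4,0],
    [-31.5,-0.5,4,0],
    [-31,-0.5,4,0],
    [-31.5,-0.5,4,0],
    [0,0,18,0],
    [0,0,18,0],
    [0,0,18,0],
    [0,0,18,0],
    [0,0,16,0],
    [0,0,0,0],
  ],
  grip=85,
)

```text
t: 12.52
eef_pos: [0.4912, 0.1571, 0.026]
orientation: [-3.14, 0.0, 1.627]
wrist_force: [-0.5, 0.3, 0.5]
opening: 0.0848
grasp_force: 0.0
```

drive_tool(
  rows=[
    [0,0,-3,0],
    [0,0,0,0],
    [0,0,0,0],
    [0,0,0,0],
    [0,0,0,0],
    [0,0,0,0],
  ],
  grip=45,
  newtons=40,
)

```text
t: 13.28
eef_pos: [0.4926, 0.1572, 0.0314]
orientation: [3.14, -0.0, 1.627]
wrist_force: [-3.2, -0.7, 12.6]
opening: 0.0545
grasp_force: 39.5
```

drive_tool(
  rows=[
    [0,0,-5,0],
    [0,0,-10,0],
    [0,0,-20,0],
    [0,0,-30,0],
    [0,0,-30,0],
    [0,0,-25,0],
    [0,0,0,0],
  ],
)

```text
t: 14.15
eef_pos: [0.4928, 0.1571, 0.1524]
orientation: [3.138, -0.001, 1.626]
wrist_force: [0.6, 0.4, -1.0]
opening: 0.0541
grasp_force: 42.2
```

Run:
```python
from h import *
s=arm.sense();print(s["t"],s["eef_pos"],s["opening"],s["grasp_force"])
f=grab("scene"); cv2.imwrite("pics/lift.png",cv2.resize(f["img"][190:290,280:420],None,fx=4,fy=4))
t=loc(TP,0,-.052);y=TP[2]+np.pi/2
e=plan([(t[0],t[1],.15,y,10)]);print(e)
e=plan([(t[0],t[1],.03,y,5)],e)
```

```text
14.15 [0.49279536 0.15712391 0.15236298] 0.05407808387458019 42.21050977706909
[[-35.8,-4.6,0.1,0.016],[-35.8,-4.0,0.1,0.016],[-35.9,-3.4,0.1,0.016],[-36.0,-2.9,0.1,0.016],[-36.0,-2.3,0.1,0.016],[-36.0,-1.7,0.1,0.016],[-36.1,-1.1,0.1,0.016],[-36.1,-0.6,0.2,0.016],[-36.1,-0.0,0.1,0.015],[-36.0,0.5,0.2,0.016]]
[np.float64(0.4663006335858038), np.float64(-0.20291429356239052), np.float64(0.14996661205567627), np.float64(1.4674277741903754)]
[[-0.0,0.0,24.0,-0.0],[-0.0,0.0,24.0,-0.0],[-0.0,0.0,24.0,-0.0],[-0.0,0.0,24.0,-0.0],[-0.0,0.0,24.0,-0.0]]
```

View pics/lift.png

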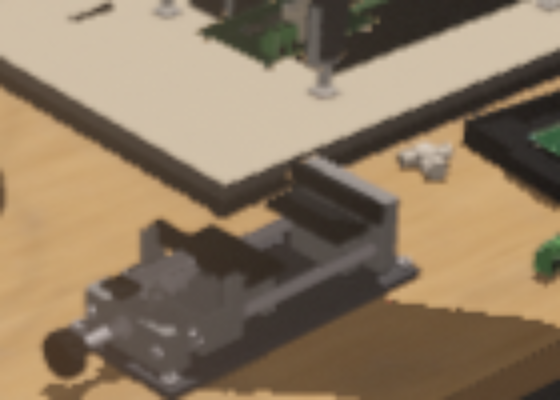

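The board is held level (crop 260,35), and the holder is empty with its jaw out. I carry it to the tray.

drive_tool(
  rows=[
    [-30,-4.5,0,0.016],
    [-36,-4,0,0.016],
    [-36,-3.5,0,0.016],
    [-36,-3,0,0.016],
    [-36,-2.5,0,0.016],
    [-36,-2,0,0.016],
    [-36,-1,0,0.016],
    [-36,-0.5,0,0.016],
    [-36,0,0,0.016],
    [-30,0.5,0,0.016],
    [-12,0,0,0],
    [0,0,20,0],
    [0,0,25,0],
    [0,0,25,0],
    [0,0,25,0],
    [0,0,20,0],
    [0,0,0,0],
  ],
)

```text
t: 16.32
eef_pos: [0.4639, -0.2017, 0.034]
orientation: [-3.139, -0.001, 1.468]
wrist_force: [0.0, -0.4, 0.1]
opening: 0.0539
grasp_force: 42.3
```

```bash
python3 look.py place "(390,225,490,300)" "(390,180,500,260)"; python3 -c "
from h import *
t=loc(TP,0,-.052); print(t,plan([(t[0],t[1],.008,TP[2]+np.pi/2,3)]))"
```

```text
16.325 [ 0.4639 -0.2017  0.034 ] [-3.139e+00 -1.000e-03  1.468e+00]
[[-0.1,0.5,9.2,0.0],[-0.1,0.6,9.2,0.0],[-0.2,0.5,9.1,0.0]]
[ 0.46633795 -0.2029228 ] [np.float64(0.4663044647070127), np.float64(-0.20296614054146978), np.float64(0.008022681944772975), np.float64(1.4676408534238465)]
```

View pics/place.png

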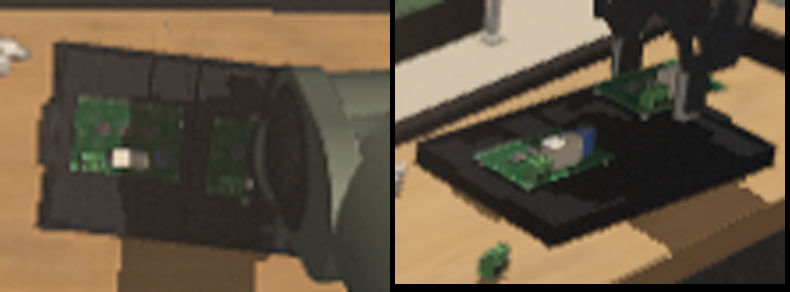

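The held board (crop top 230,155; scene 650,85) is over the free half and parallel to the other one. I lower it.

drive_tool(
  rows=[
    [0,1,8,0],
    [0,0.5,8,0],
    [0,0,6,0],
    [0,0,4,0],
    [0,0,2,0],
    [0,0,2,0],
    [0,0,0,0],
  ],
)

```text
t: 17.3
eef_pos: [0.4661, -0.2031, 0.0052]
orientation: [-3.142, -0.0, 1.467]
wrist_force: [0.4, 0.2, -0.6]
opening: 0.0543
grasp_force: 42.3
```

drive_tool(
  rows=[
    [0,0,1,0],
    [0,0,1,0],
    [0,0,1,0],
    [0,0,0,0],
  ],
)

```text
t: 17.8
eef_pos: [0.4663, -0.2032, 0.0032]
orientation: [3.141, 0.001, 1.467]
wrist_force: [-6.2, 2.5, 26.7]
opening: 0.0539
grasp_force: 43.8
```

drive_tool(
  rows=[
    [0,0,-1,0],
    [0,0,0,0],
    [0,0,0,0],
    [0,0,0,0],
    [0,0,0,0],
  ],
  grip=85,
)

```text
t: 18.42
eef_pos: [0.4661, -0.2031, 0.0031]
orientation: [-3.142, -0.0, 1.467]
wrist_force: [0.9, 0.1, 0.1]
opening: 0.085
grasp_force: 0.0
```

drive_tool(
  rows=[
    [0,0,-10,0],
    [0,0,-30,0],
    [0,0,-40,0],
    [0,0,-40,0],
    [20,0,0,0],
    [40,0,0,0],
    [40,0,0,0],
  ],
)

```text
t: 19.3
eef_pos: [0.4766, -0.1028, 0.124]
orientation: [3.141, 0.0, 1.466]
wrist_force: [0.3, -0.1, 0.4]
opening: 0.085
grasp_force: 0.0
```

Run:
```python
from h import *
print(arm.sense()["eef_pos"])
for n in("top","scene"):
    f=grab(n); pickle.dump(f,open(f"p2_{n}.pkl","wb"))
    for d in arm.cut_out("board_next_mid",f)[:4]:
        m=d["mask"];ys,xs=np.nonzero(m)
        w=atz(f,(xs.mean(),ys.mean()),.0186); d2=w[:2]-TP[:2];c,s=np.cos(TP[2]),np.sin(TP[2])
        print(n,round(d["score"],2),m.sum(),w,"tray",(c*d2[0]+s*d2[1]).round(4),(-s*d2[0]+c*d2[1]).round(4))
    cv2.imwrite("pics/p2.png",cv2.resize(f["img"][180:270,390:500],None,fx=4,fy=4))
```

```text
[ 0.47655211 -0.10275353  0.12398932]
top 0.73 287 [ 0.47838384 -0.08344787  0.0186    ] tray -0.0003 0.0681
scene 0.73 412 [ 0.47881878 -0.10822936  0.0186    ] tray 0.0026 0.0435
scene 0.24 128 [0.52672757 0.21742628 0.0186    ] tray 0.0167 0.3723
```

View pics/p2.png

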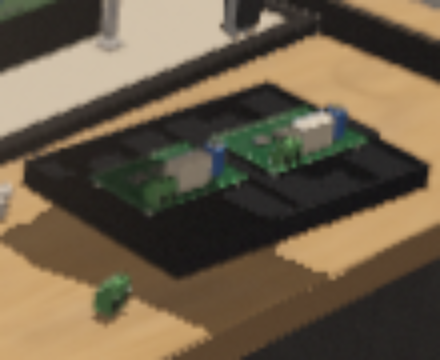

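Both boards lie flat in the tray: the finished one at crop (290,140), the next one at (170,175). Now I pick the next board.

```bash
python3 -c "
from h import *
print(plan([(.482,-.1045,.124,1.486,1),(.482,-.1045,.004,1.486,5)]))"
```

```text
[[-0.7,5.5,-0.2,-0.018],[0.0,-0.0,24.0,0.0],[0.0,-0.0,24.0,0.0],[0.0,-0.0,24.0,0.0],[0.0,-0.0,24.0,0.0],[0.0,-0.0,24.0,0.0]]
[np.float64(0.48202144749868925), np.float64(-0.10454004434057014), np.float64(0.003976873586537345), np.float64(1.4862638995915496)]
```

drive_tool(
  rows=[
    [-2,5.5,0,-0.019],
    [0,0,24,0],
    [0,0,28,0],
    [0,0,28,0],
    [0,0,24,0],
    [0,0,12,0],
    [0,0,0,0],
  ],
)

```text
t: 20.38
eef_pos: [0.4816, -0.1066, 0.0069]
orientation: [-3.141, 0.0, 1.485]
wrist_force: [0.6, -1.1, 0.3]
opening: 0.0852
grasp_force: 0.0
```

drive_tool(
  rows=[
    [2,0,2.5,0],
    [0,0,0,0],
  ],
)

```text
t: 20.62
eef_pos: [0.4823, -0.1042, 0.0052]
orientation: [3.141, 0.0, 1.486]
wrist_force: [-0.7, 0.1, 0.7]
opening: 0.0853
grasp_force: 0.0
```

drive_tool(
  rows=[
    [0,0,0,0],
    [0,0,0,0],
    [0,0,0,0],
    [0,0,0,0],
    [0,0,0,0],
  ],
  grip=45,
  newtons=40,
)

```text
t: 21.25
eef_pos: [0.4821, -0.1043, 0.0053]
orientation: [3.141, 0.0, 1.486]
wrist_force: [-1.7, -0.6, 11.6]
opening: 0.0543
grasp_force: 39.5
```

drive_tool(
  rows=[
    [0,0,-5,0],
    [0,0,-10,0],
    [0,0,-25,0],
    [0,0,-35,0],
    [0,0,-40,0],
    [0,0,-30,0],
  ],
)

```text
t: 22.0
eef_pos: [0.482, -0.1042, 0.1519]
orientation: [3.14, 0.0, 1.486]
wrist_force: [0.1, -0.6, -0.3]
opening: 0.054
grasp_force: 42.2
```

```bash
python3 -c "
from h import *
s=arm.sense();print(s['eef_pos'],s['grasp_force'],s['opening'])
e=plan([(.493,.163,.15,1.626,9)]);print(e)"
```

```text
[ 0.48202956 -0.10424623  0.15190321] 42.199915051460266 0.053983178306420534
[[29.7,-1.3,0.2,-0.016],[29.7,-0.8,0.2,-0.016],[29.7,-0.4,0.2,-0.015],[29.7,0.1,0.2,-0.016],[29.7,0.6,0.2,-0.015],[29.7,1.0,0.2,-0.016],[29.7,1.5,0.2,-0.015],[29.7,1.9,0.3,-0.016],[29.6,2.4,0.2,-0.015]]
[np.float64(0.49300201503399016), np.float64(0.16298917378873723), np.float64(0.15000321199641733), np.float64(1.62579742517245)]
```

drive_tool(
  rows=[
    [20,-1,0,-0.016],
    [32,-1,0,-0.016],
    [32,-0.5,0,-0.016],
    [32,0,0,-0.016],
    [32,0.5,0,-0.016],
    [32,1,0,-0.015],
    [32,1.5,0,-0.015],
    [30,2,0,-0.015],
    [25,2,0,-0.015],
    [0,0,20,0],
    [0,0,30,0],
    [0,0,22,0],
    [0,0,15,0],
    [0,0,0,0],
  ],
)

```text
t: 23.75
eef_pos: [0.4912, 0.1631, 0.0619]
orientation: [-3.14, 0.0, 1.627]
wrist_force: [1.0, 0.4, -0.4]
opening: 0.054
grasp_force: 42.2
```

```bash
python3 look.py over "(280,230,370,280)" "(285,200,395,290)"; python3 -c "
from h import *
e=plan([(.493,.163,.04,1.626,3)]);print(e)"
```

```text
23.75 [0.4912 0.1631 0.0619] [-3.14   0.     1.627]
[[-0.1,0.3,7.7,-0.0],[-0.1,0.3,7.7,-0.0],[-0.0,0.3,7.8,-0.0]]
[np.float64(0.4929904568337113), np.float64(0.16303258727930453), np.float64(0.03995821824220559), np.float64(1.6259831677531715)]
```

View pics/over.png

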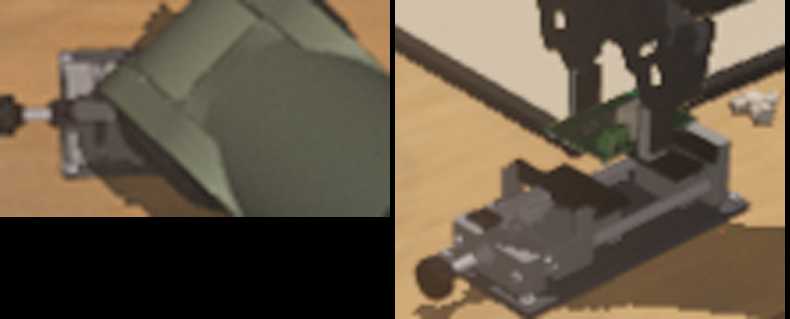

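The board (crop 620,125) is level over the gap between the open jaws. I lower it while watching the force.

drive_tool(
  rows=[
    [0,0.8,8,0],
    [0,0.5,8,0],
    [0,0.3,6,0],
    [0,0,3,0],
    [0,0,0,0],
  ],
)

```text
t: 24.48
eef_pos: [0.4935, 0.1629, 0.0375]
orientation: [-3.141, 0.0, 1.626]
wrist_force: [-0.3, -0.3, -0.6]
opening: 0.0535
grasp_force: 42.2
```

drive_tool(
  rows=[
    [0,0,1.5,0],
    [0,0,1,0],
    [0,0,1,0],
    [0,0,1,0],
    [0,0,0,0],
  ],
)

```text
t: 25.1
eef_pos: [0.4937, 0.163, 0.0334]
orientation: [3.141, 0.0, 1.626]
wrist_force: [-1.9, -1.1, 6.4]
opening: 0.0537
grasp_force: 42.6
```

Contact came at the expected height. I release and retreat.

drive_tool(
  rows=[
    [0,0,0,0],
    [0,0,0,0],
    [0,0,0,0],
    [0,0,0,0],
    [0,0,0,0],
  ],
  grip=85,
)

```text
t: 25.72
eef_pos: [0.4936, 0.1629, 0.0332]
orientation: [-3.142, -0.0, 1.626]
wrist_force: [-0.7, -0.3, 1.5]
opening: 0.0854
grasp_force: 0.0
```

drive_tool(
  rows=[
    [0,0,-10,0],
    [0,0,-30,0],
    [0,0,-40,0],
    [0,0,-40,0],
    [30,-0.5,0,0],
    [40,0,0,0],
    [40,0,0,0],
  ],
)

```text
t: 26.6
eef_pos: [0.487, 0.2738, 0.1541]
orientation: [3.141, -0.0, 1.625]
wrist_force: [0.5, 0.2, -0.1]
opening: 0.0854
grasp_force: 0.0
```

```bash
python3 look.py rest "(270,230,370,280)" "(285,210,395,290)"
python3 - <<'E'
from h import *
f=pickle.load(open("rest_scene.pkl","rb"))
H=np.array([.4935,.1553,.0536])
p=loc(H,0,.120); print("pad",p, proj(f,[*p,.054]))
print(plan([(p[0],p[1],.09,1.626,3)]))
for n in("scene","top"):
    f=grab(n)
    for q in("latch_pad","board_next_mid"):
        for d in arm.cut_out(q,f)[:3]:
            ys,xs=np.nonzero(d["mask"]); z=.054 if q[0]=="l" else .0466
            w=atz(f,(xs.mean(),ys.mean()),z)
            if abs(w[1]-.2)<.15: print(n,q,round(d["score"],2),len(xs),(xs.mean(),ys.mean()),w)
E
```

```text
26.6 [0.487  0.2738 0.1541] [ 3.141 -0.     1.625]
pad [0.48707108 0.27512766] [[308.0275343  260.52375487]]
[[-0.7,0.3,21.4,0.002],[-0.8,0.4,21.3,0.001],[-0.7,0.3,21.4,0.002]]
[np.float64(0.4870432037914684), np.float64(0.2751358482349944), np.float64(0.08998770701773752), np.float64(1.6255460321875737)]
scene latch_pad 0.58 87 (np.float64(316.91954022988506), np.float64(258.6666666666667)) [0.48119251 0.25567296 0.054     ]
scene board_next_mid 0.7 551 (np.float64(348.1034482758621), np.float64(245.53539019963702)) [0.49126744 0.15815115 0.0466    ]
top board_next_mid 0.59 253 (np.float64(338.30830039525694), np.float64(251.12252964426878)) [0.50140415 0.14678558 0.0466    ]
```

View pics/rest.png

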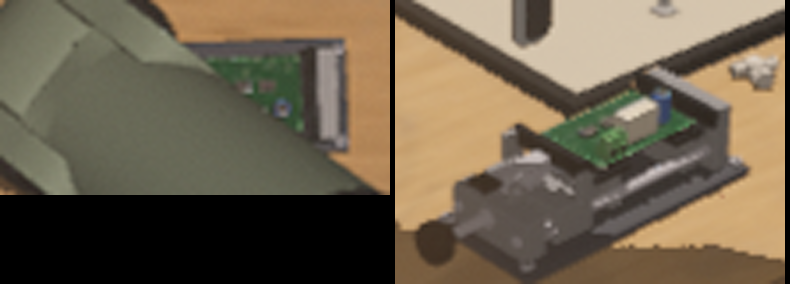

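The board lies flat on the rests between the jaws (crop 620,130). The thumb pad is the black patch at crop (485,183), about scene px (310.4,261.6).

```bash
python3 -c "
from h import *
f=pickle.load(open('rest_scene.pkl','rb'))
w=atz(f,(310.4,261.6),.054);print(w)
print(plan([(.486,.275,.075,1.626,4)]))"
```

```text
[0.4804882  0.27390543 0.054     ]
[[0.8,-0.3,19.6,-0.0],[0.9,-0.3,19.6,-0.001],[0.8,-0.3,19.6,-0.0],[0.9,-0.3,19.6,-0.001]]
[np.float64(0.485959701493393), np.float64(0.27501030159462087), np.float64(0.07498467107243939), np.float64(1.6264129589657759)]
```

drive_tool(
  rows=[
    [0,0,0,0],
    [0,0,0,0],
    [0,0,0,0],
    [0,0,0,0],
    [0,0,0,0],
  ],
  grip=0,
)

```text
t: 27.62
eef_pos: [0.487, 0.2728, 0.1532]
orientation: [-3.142, -0.0, 1.626]
wrist_force: [0.7, 0.3, 0.6]
opening: 0.0003
grasp_force: 0.0
```

drive_tool(
  rows=[
    [1.5,-0.5,20,0],
    [1.5,-0.5,25,0],
    [0,0,25,0],
    [0,0,15,0],
    [0,0,8,0],
    [0,0,0,0],
  ],
)

```text
t: 28.38
eef_pos: [0.4859, 0.2757, 0.0602]
orientation: [-3.141, 0.0, 1.626]
wrist_force: [0.1, -0.6, -0.7]
opening: -0.0002
grasp_force: 0.0
```

drive_tool(
  rows=[
    [0,0,3,0],
    [0,0,3,0],
    [0,0,1.5,0],
    [0,0,1.5,0],
    [0,0,0,0],
  ],
)

```text
t: 29.0
eef_pos: [0.4862, 0.2766, 0.0517]
orientation: [3.14, -0.001, 1.626]
wrist_force: [-0.7, 4.4, 5.4]
opening: -0.0001
grasp_force: 2.9
```

drive_tool(
  rows=[
    [0,0,1,0],
    [0,0,1,0],
    [0,0,0,0],
  ],
)

```text
t: 29.38
eef_pos: [0.4863, 0.2774, 0.05]
orientation: [3.14, -0.003, 1.627]
wrist_force: [-2.0, 7.0, 9.6]
opening: -0.0002
grasp_force: 5.6
```

I've used all ten picture views, so I check the release numerically with image differences and masks.

```bash
cat > chk.py <<'E'
from h import *
a=pickle.load(open("rest_scene.pkl","rb"))["img"].astype(int); f=grab("scene"); b=f["img"].astype(int)
s=arm.sense();print(s["t"],s["eef_pos"],s["wrist_force"])
# dark knob blob centroid in the small window at the knob, before/after
for im in(a,b):
    w=im[264:292,285:312].max(2)<45; ys,xs=np.nonzero(w); print("knob dark",len(xs),xs.mean()+285,ys.mean()+264)
    g=im[225:265,320:380]; m=(g[...,1]>g[...,2]+15)&(g[...,1]>g[...,0]+5); ys,xs=np.nonzero(m); print("green",len(xs),xs.mean()+320,ys.mean()+225,xs.min()+320,xs.max()+320)
H=np.array([.4935,.1553,.0536])
print("knob pred jaw20/3",[proj(f,[*loc(H,0,.137+j),.026])[0].round(1) for j in(.0205,.003)], "board y8/0",[proj(f,[*loc(H,0,y),.0466])[0].round(1) for y in(.008,0)])
E
python3 chk.py
```

```text
29.425 [0.48623889 0.27732326 0.05003109] [-1.47641064  5.96825866  9.12116578]
knob dark 0 nan nan
green 263 344.9391634980989 247.14828897338404 327 369
knob dark 0 nan nan
green 196 349.68367346938777 244.69897959183675 332 370
knob pred jaw20/3 [array([294.7, 278.1]), array([301. , 275.1])] board y8/0 [array([345.8, 245.9]), array([348.4, 244.8])]chk.py:6: RuntimeWarning: Mean of empty slice.
  w=im[264:292,285:312].max(2)<45; ys,xs=np.nonzero(w); print("knob dark",len(xs),xs.mean()+285,ys.mean()+264)
  ret = ret.dtype.type(ret / rcount)
```

drive_tool(
  rows=[
    [0,0,-5,0],
    [0,0,-20,0],
    [0,0,-40,0],
    [0,0,-40,0],
    [20,-30,-20,0],
    [0,-50,0,0],
    [0,-50,0,0],
    [0,-40,0,0],
  ],
)

```text
t: 30.42
eef_pos: [0.3133, 0.2856, 0.1743]
orientation: [3.142, 0.001, 1.626]
wrist_force: [0.7, 0.3, 0.6]
opening: 0.0
grasp_force: 0.0
```

```bash
sed -i 's/max(2)<45/max(2)<75/' chk.py; python3 chk.py
python3 - <<'E'
from h import *
fo=pickle.load(open("scene0.pkl","rb"))["img"].astype(int); f=grab("scene"); n=f["img"].astype(int); r=pickle.load(open("rest_scene.pkl","rb"))["img"].astype(int)
w=np.s_[225:295,290:385]
for nm,x,y in(("now-start(jaw 3)",n,fo),("now-rest(jaw 20)",n,r),("rest-start",r,fo)): print(nm,abs(x-y)[w].mean().round(2),"knob zone",abs(x-y)[264:292,285:312].mean().round(2))
t=grab("top"); t0=pickle.load(open("top0.pkl","rb"))["img"].astype(int); print("top now-start",abs(t["img"].astype(int)-t0)[235:275,280:362].mean())
for q in("board_next_mid","board_done_mid"):
  for d in arm.cut_out(q,t)[:4]:
    ys,xs=np.nonzero(d["mask"]); print(q,round(d["score"],2),len(xs),xs.mean().round(1),ys.mean().round(1),cv2.minAreaRect(np.c_[xs,ys].astype(np.float32))[2], atz(t,(xs.mean(),ys.mean()),.0466).round(4))
E
```

```text
30.475 [0.30936167 0.28515647 0.17424048] [-4.22839374  3.20848319  1.66037312]
knob dark 126 298.57936507936506 277.8095238095238
green 263 344.9391634980989 247.14828897338404 327 369
knob dark 73 302.43835616438355 275.7260273972603
green 137 346.1459854014598 244.56934306569343 333 370
knob pred jaw20/3 [array([294.7, 278.1]), array([301. , 275.1])] board y8/0 [array([345.8, 245.9]), array([348.4, 244.8])]
now-start(jaw 3) 6.8 knob zone 3.75
now-rest(jaw 20) 24.42 knob zone 39.04
rest-start 23.63 knob zone 38.05
top now-start 3.9540650406504065
board_next_mid 0.55 555 334.8 254.2 90.0 [0.4922 0.1567 0.0466]
board_done_mid 0.87 559 252.4 268.0 38.65980911254883 [0.4476 0.3957 0.0466]
board_done_mid 0.71 456 455.4 265.5 7.125016689300537 [ 0.4654 -0.197   0.0466]
```

Run:
```python
from h import *
A=pickle.load(open("top0.pkl","rb"))["img"];B=grab("top")["img"];print(arm.sense()["wrist_force"],arm.sense()["joint_vel"].round(3))
def reg(x0,y0,x1,y1,p=4):
    s=6; a=cv2.resize(cv2.cvtColor(A[y0:y1,x0:x1],6),None,fx=s,fy=s,interpolation=2); b=cv2.resize(cv2.cvtColor(B[y0-p:y1+p,x0-p:x1+p],6),None,fx=s,fy=s,interpolation=2)
    M=np.float32([[1,0,p*s],[0,1,p*s]]); cc,M=cv2.findTransformECC(a,b,M,cv2.MOTION_EUCLIDEAN,(3,200,1e-6),None,5)
    c=np.array([a.shape[1]/2,a.shape[0]/2,1]); print("cc",round(cc,3),"shift px",((M@c-c[:2])/s-p).round(2),"rot",np.arctan2(M[1,0],M[0,0]).round(3))
reg(324,246,348,266); reg(349,240,362,272); reg(282,240,314,272)
```

```text
[ 0.22909225 -0.48848247 -0.14340893] [ 0.004  0.007 -0.001 -0.003  0.    -0.003  0.001]
cc 0.959 shift px [-0.1  -1.09] rot 0.015
cc 0.996 shift px [0.01 0.02] rot -0.001
cc 0.999 shift px [-0.   -0.01] rot 0.001
```

The jaw and knob are exactly where they started. The new board lies within 3 mm and 0.015 rad of where the first one was clamped. Handing in.

```bash
python3 -c "
from h import *
print(arm.close_job())"
```

```text
the job is handed in; nothing more can be done
None
```

The job is handed in at about 31 s: by the last camera checks the finished board lies in the tray's free half and the next board is clamped in the holder with the jaw sprung back, but the final verdict wasn't shown.

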